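# Take the cream tape roll off its peg and put it away in the bin

### The job

Take the cream tape roll off its peg on the sloping wooden stand: raise it so that it clears the knob on the end of the peg, and draw it off. Then lower it, still held, into the grey bin, lay it gently flat on the bin's floor without dropping it or pressing it down hard, and let go. Leave the blue roll hanging on its peg, and do not disturb the jars and the tumbler.

Things in the scene. Friction and masses are not known exactly. Their poses are not given: they have to be found in the camera images.
- cream_roll: Stiff roll of cream tape on a cardboard core: 94 mm outside, 70 mm bore (ring wall 12 mm thick), 36 mm wide, 0.14 kg. Origin: centre of the flat face on the board; z axis: its own axis, pointing off the board (other face at z = 36 mm). The top of its bore rests on a peg; its centre is 28 mm downslope of it. Fingers have free room in the bore and round its lower end, which overhangs the board by 25 mm
- blue_roll: A blue tape roll of the same size and mass, hanging on the other peg in the same way, its centre 120 mm from the cream roll's centre. Which roll hangs left and which right varies. It stays where it is.
- tape_stand: Fixed dark wooden stand, board 226 mm wide, sloping 45 degrees, facing the robot. Origin on the desk straight below the midpoint between the peg feet; x away from the robot, y along the board, z up. The board rises along (0.707, 0, 0.707); its outward normal, which the pegs follow, is (-0.707, 0, 0.707). The board reaches from 50 mm below to 35 mm above the peg feet, measured along the slope
- peg_left (a point): Foot of the stand's left peg (stand y = +60 mm), on its axis, at the board's face, 130 mm above the desk. The peg is 14 mm thick and sticks out 50 mm square to the board; its last 6 mm is a knob 24 mm wide, 5 mm proud all round. A roll must be raised 6 mm or more (up to 45 mm is free) up the slope to be drawn off over the knob
- peg_right (a point): Foot of the stand's right peg (stand y = -60 mm), on its axis, at the board's face, 130 mm above the desk. The peg is 14 mm thick and sticks out 50 mm square to the board; its last 6 mm is a knob 24 mm wide, 5 mm proud all round. A roll must be raised 6 mm or more (up to 45 mm is free) up the slope to be drawn off over the knob
- bin: Fixed grey plastic open-topped bin, 185 mm along its own x, 165 mm along its own y, 70 mm high, walls and floor 5 mm thick. Origin at the centre of its underside.
- bin_floor (a point): Centre of the bin's inner floor, 5 mm above the desk; axes as the bin's.
- jar_orange: Open paint jar, orange, 70 mm in diameter, 94 mm high, standing behind the stand. Origin at the centre of its underside.
- jar_teal: Open paint jar, teal, 70 mm in diameter, 90 mm high, standing behind the stand. Origin at the centre of its underside.
- tumbler: Glass tumbler, 68 mm in diameter, 90 mm high, standing to the right of the stand. Origin at the centre of its underside.

How it is judged:
On the way, in this order (a step that is already met when the one before it is completed fails the run):
1. the cream roll is held by the fingers, clear of the stand and at least 100 mm from where it hung (distance of cream_roll from where it was at the start of the episode above 0.1 m and contact force between the fingers and cream_roll above 1 N and contact force between cream_roll and tape_stand below 0.1 N), for 0.2 s.
2. still held, the cream roll is inside the bin, its underside centre within 40 mm of the bin's floor (horizontal distance between cream_roll and bin_floor below 0.065 m and z of cream_roll in the frame of bin_floor below 0.04 m and contact force between the fingers and cream_roll above 1 N), for 0.1 s.
At the end, for the whole second after the job is handed in: The cream roll lies flat (within about 8 degrees) and at rest on the bin's floor, anywhere inside the bin (centre within 65 mm of the floor's centre), released; the blue roll still hangs within 30 mm of where it was (horizontal distance between cream_roll and bin_floor below 0.065 m and z of cream_roll in the frame of bin_floor below 0.045 m and angle between the z axis of cream_roll and the z axis of bin_floor, either way round below 0.15 rad and linear speed of cream_roll below 0.02 m/s and distance of blue_roll from where it was at the start of the episode below 0.03 m); the robot touches nothing.
It fails at once if the cream roll is dropped: let go and falling faster than 0.7 m/s (a fall of more than about 25 mm) (contact force between the fingers and cream_roll below 0.05 N and linear speed of cream_roll above 0.7 m/s).
It fails at once if the cream roll is pressed or banged against the bin with more than 60 N (contact force between cream_roll and bin above 60 N).
It fails at once if the blue roll is moved more than 30 mm (distance of blue_roll from where it was at the start of the episode above 0.03 m).
It fails at once if a jar or the tumbler is moved more than 30 mm (distance of any of jar_orange, jar_teal, tumbler from where it was at the start of the episode above 0.03 m).
It also fails if it takes over 40 s, if anything falls off the work surface, if the arm or the gripper's body presses on something with over 40 N, if the wrist force passes 120 N, or if a joint passes its speed limit or range.

### The arm

A 7-joint arm with a two-finger parallel gripper is mounted at the origin on a cart in front of the work surface, level with it; the furniture and walls round the work are solid. World frame = base frame: x ahead of the robot, y to its left, z up, the work surface at z = 0. Lengths are in m, angles in rad, forces in N, time in s.
With the tool pointing down it reaches from about 0.425 to 0.875 m from the base axis. Payload 4.7 kg.
Tool frame: the origin (TCP) lies at the very end of the fingers, on their centre line; the grasp point (between the pads) lies 19 mm behind it; z points along the fingers, y is the line along which they close (so a half turn about z gives the same grasp; the last joint's range is limited). The gripper opens to 87 mm and grips with 3 to 60 N. Pads are 19 mm wide; open, the fingers measure 117 mm over their backs; the gripper's body (75 mm by 190 mm) begins 51 mm behind the grasp point.
Start: joints at [1.26, 0.321, -0.07, 1.45, 0.023, 1.371, -0.057], TCP at [0.207, -0.616, 0.223] pointing down, gripper open.
Joint ranges: [-2.86, 2.86], [-0.3, 2.09], [-1.38, 1.24], [0.06, 2.45], [-1.56, 4.7], [0.09, 2.05], [-2.69, 2.69]. Speed limits (rad/s): [2.57, 2.57, 3.14, 3.14, 3.14, 3.14, 3.14].

### API

Orientations are given as a rotation vector (axis times angle).
In Python, from bench import ctrl, vision gives the robot as it stands.
- The arm moves only by the tool jog_arm, never from a script. Its argument "increments" is a list of rows, each an object of numbers: "tx", "ty", "tz": the shift along the tool's x, y, z in mm; "wx", "wy", "wz": the turn, a rotation vector about the tool's x, y, z in rad; "gripper": the opening, from 0 (shut) to 1 (fully open). In form: [{"tx": .., "ty": .., "tz": .., "wx": .., "wy": .., "wz": .., "gripper": ..}, ...]. A call has exactly 5 rows; each row is the pose to reach, as a shift and turn from the pose commanded when the call began, along the tool's axes at that moment; what a row does not reach only later rows make up. A row lasts 1/12 s, in which the tool goes at most 41.7 mm and 7.16 degrees, less where a joint would pass 70% of its speed; a pose out of reach is approached as far as the arm can. A call with a gripper value outside its range is refused whole. The fingers move at their own pace and stop on an object; "grip_force" is the grip in N (left out, the last holds). Time passes only in rows, so rows that repeat a pose let the fingers close, or fill a call up. It gives the time, the measured TCP pose, the force, the opening and the grip force at its end, in the units of the state.
- ctrl.get_state(): the state, without advancing time (a new reading comes with each control period).
- vision.get_image(name): name is "scene" or "top"; returns a dict with "color" (480x640x3 uint8, blue, green, red), "fx", "fy", "cx", "cy" (pixels), "extrinsics" (4x4, takes a point from world to camera coordinates). Camera axes: x right, y down, z forward; pixel columns grow to the right and rows downward; lengths in m; the calibration is good to about 2 mm. A picture is of the moment at which its call begins. There is no depth.
- ctrl.close_job(): hands the job in; it is judged then, once.
Trained networks look in the newest picture that a camera, given by its name, has taken for a name from the list of things; names that differ only in an ending like _2 or _b are one class to them, and where a whole thing is asked for, a point or a joint stands for the part that bears it (a point fixed in the world has none). Each returns a list of dicts, best first, with "conf" (0 to 1); they miss things now and then, are a little off and sometimes report something else, mostly with a low value. They report only what shows in the picture. A call takes as long as a camera call.
- vision.spot_in(camera, thing): "bbox" ([left, top, right, bottom] in pixels, round what is visible of it).
The state is a dict: "time": time; "joint_positions": joint angles; "qd": joint speeds; "joint_torque": joint torques, N m; "position": TCP position; "tool_rot": TCP orientation; "ft_force": force on the tool from outside, world axes, zero at the start; "torque": the same for the moment, N m; "grip_width": opening from 0.0 (shut) to 1.0 (fully open); "grip_force": force on a finger pad.
Only numpy, scipy, OpenCV 4.12 (cv2) and the standard library are available. Lean on these libraries where they do the work, as an engineer would, in place of code of your own. Each camera call takes 0.05 s, during which the arm holds its last target. There are 200 camera calls.

## Working session

There is one attempt and no reset: what is moved stays moved. The work goes in short steps, Python scripts to look and compute and a tool call to move; the robot and the scene stay as the last step left them, time stands still between calls to the robot, and variables do not carry over. Pictures are saved under pics/ and viewed, at most 10 in all, crops included, and the job is handed in when it is done.

Besides the shell and the picture viewer there is one more tool, called after "Emit:" as name([rows], argument=value, ...), one row to a line, values as JSON. jog_arm: Moves the arm, as the interface text tells. Its arguments: {"type":"object","properties":{"increments":{"type":"array"},"grip_force":{"type":"number"}},"required":["increments"]}

```bash
mkdir -p pics; python3 - <<'E'
from bench import ctrl, vision
import cv2,numpy as np
s=ctrl.get_state();print({k:np.round(v,3).tolist() for k,v in s.items()})
for n in("scene","top"):
    im=vision.get_image(n);cv2.imwrite(f"pics/{n}0.png",im["color"])
    print(n,im["fx"],im["fy"],im["cx"],im["cy"],np.round(im["extrinsics"],4).tolist())
    for t in("cream_roll","blue_roll","tape_stand","bin","tumbler","jar_orange","jar_teal"):
        print(t,[(np.round(d["bbox"],1).tolist(),round(d["conf"],2)) for d in vision.spot_in(n,t)[:2]])
E
```

```text
{'time': 0.0, 'joint_positions': [1.26, 0.322, -0.07, 1.452, 0.023, 1.371, -0.057], 'qd': [0.0, -0.001, 0.0, 0.001, 0.001, 0.002, -0.0], 'joint_torque': [0.0, -49.129, -0.404, -31.253, -0.064, 0.044, 0.0], 'position': [0.207, -0.616, 0.222], 'tool_rot': [-3.099, -0.508, 0.001], 'ft_force': [0.193, 0.136, -0.116], 'torque': [0.008, 0.006, 0.027], 'grip_force': 0.0, 'grip_width': 1.002}
scene 489.0517717302896 489.0517717302896 307.16631123566617 235.68251534017858 [[-0.8536, 0.5206, 0.0157, 0.4455], [0.3525, 0.5996, -0.7184, -0.1882], [-0.3834, -0.6078, -0.6954, 1.2185], [0.0, 0.0, 0.0, 1.0]]
cream_roll [([316.4, 268.6, 375.7, 325.1], 0.84), ([254.9, 220.3, 362.7, 376.5], 0.64)]
blue_roll [([278.2, 219.4, 331.4, 274.8], 0.97)]
tape_stand [([253.1, 225.5, 366.5, 375.6], 0.76), ([201.6, 194.6, 236.6, 244.9], 0.73)]
bin [([340.9, 205.7, 482.4, 324.3], 0.7), ([252.9, 225.6, 363.3, 376.6], 0.17)]
tumbler [([199.5, 194.1, 234.3, 245.6], 0.81)]
jar_orange [([178.6, 262.4, 226.4, 322.1], 0.77)]
jar_teal []
top 440.9132602630355 440.9132602630355 316.8340025892981 240.04174481823003 [[0.0297, -0.9991, -0.0303, 0.1062], [-0.9824, -0.0236, -0.1851, 0.617], [0.1842, 0.0353, -0.9823, 0.822], [0.0, 0.0, 0.0, 1.0]]
cream_roll [([221.1, 207.2, 272.8, 260.0], 0.79), ([236.6, 287.6, 322.7, 390.4], 0.74)]
blue_roll [([284.3, 208.4, 336.6, 262.4], 0.92)]
tape_stand [([218.1, 197.3, 338.2, 252.6], 0.82)]
bin [([326.8, 139.4, 361.3, 186.3], 0.63), ([233.5, 284.5, 319.8, 390.1], 0.59)]
tumbler [([401.2, 188.7, 438.8, 227.7], 0.58)]
jar_orange [([326.8, 141.1, 358.3, 184.4], 0.93), ([235.8, 286.6, 321.3, 391.1], 0.63)]
jar_teal [([280.7, 142.4, 316.3, 188.7], 0.77)]
```

View pics/scene0.png

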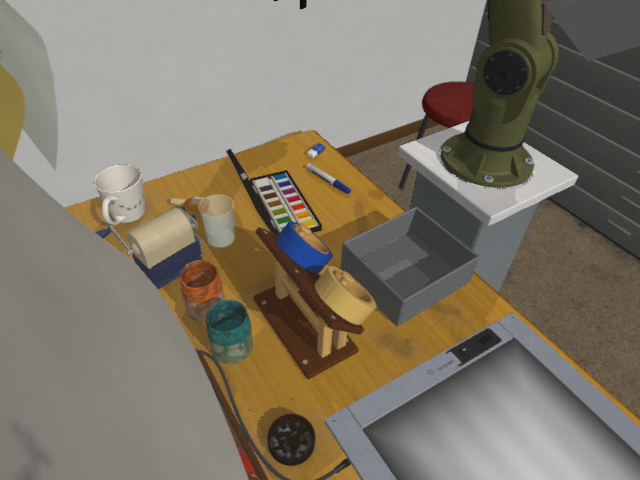

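View pics/top0.png

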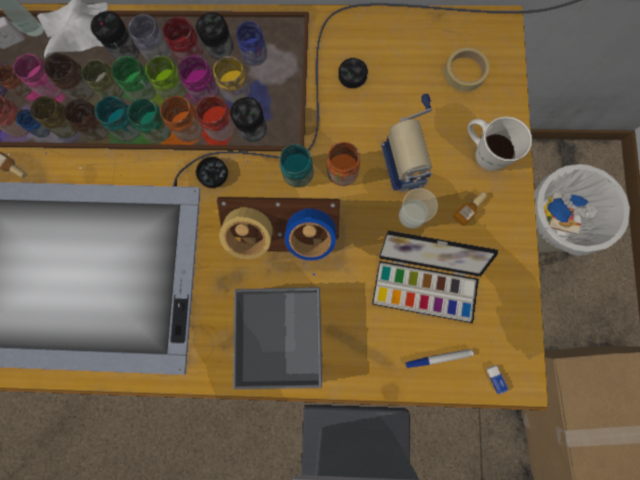

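```bash
cat >h.py <<'E'
import numpy as np
from scipy.optimize import least_squares
from scipy.spatial.transform import Rotation as R
from bench import ctrl, vision
def proj(im,P):
    E=np.array(im["extrinsics"]);c=np.atleast_2d(P)@E[:3,:3].T+E[:3,3]
    return np.c_[im["fx"]*c[:,0]/c[:,2]+im["cx"],im["fy"]*c[:,1]/c[:,2]+im["cy"]]
def bbox(u): return np.r_[u.min(0),u.max(0)]
def place(p,P):
    c,s=np.cos(p[2]),np.sin(p[2]); return P@np.array([[c,s,0],[-s,c,0],[0,0,1]])+[p[0],p[1],0]
n=np.array([-1,0,1])/2**.5; up=np.array([1,0,1])/2**.5; a=np.linspace(0,2*np.pi,60)[:,None]
def roll(y):
    c=np.array([0,y,.13])-.028*up
    return np.vstack([c+h*n+.047*(np.cos(a)*up+np.sin(a)*np.array([0,1,0])) for h in(0,.036)])
E
python3 - <<'E'
from h import *
S=vision.get_image("scene");T=vision.get_image("top")
obs=[(S,.06,[316.4,268.6,375.7,325.1]),(S,-.06,[278.2,219.4,331.4,274.8]),(T,.06,[221.1,207.2,272.8,260.]),(T,-.06,[284.3,208.4,336.6,262.4])]
f=lambda p:np.concatenate([bbox(proj(i,place(p,roll(y))))-b for i,y,b in obs])
r=least_squares(f,[.6,.1,0],loss="soft_l1");print("stand",r.x.round(4),f(r.x).round(1).tolist())
rim=np.array([[sx*.0925,sy*.0825,.07] for sx,sy in((1,1),(1,-1),(-1,-1),(-1,1))])
px=np.array([[235,289],[320,288],[321,387],[235,388]])
ps=np.array([[400,319],[343,259],[417,210],[476,263]])
order=[0,1,2,3]
g=lambda p:np.r_[(proj(T,place(p,rim))-px).ravel(),(proj(S,place(p,rim))-ps).ravel()]
r=least_squares(g,[.4,.1,0],loss="soft_l1");print("bin",r.x.round(4),g(r.x).round(1).tolist())
E
```

```text
stand [ 0.6426  0.1918 -0.0079] [-3.0, -3.5, 0.7, 0.2, -2.5, 0.4, 1.9, -1.6, -1.9, -0.0, 0.1, -0.2, 0.2, 0.6, -0.4, -0.5]
bin [0.4237 0.1935 0.0354] [-0.2, -1.0, -0.4, -0.7, -0.8, 0.2, -3.1, -0.7, 0.8, -16.4, -1.6, -16.2, -0.9, -2.4, 2.9, -4.6]
```

```bash
python3 -c "
import cv2
a=cv2.imread('pics/top0.png')[180:400,200:460];b=cv2.imread('pics/scene0.png')[190:390,240:490]
a=cv2.resize(a,(390*1,330),interpolation=2);b=cv2.resize(b,(410,330),interpolation=2)
import numpy as np;cv2.imwrite('pics/crop0.png',np.hstack([a,b]))"
```

```text
(no output)
```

View pics/crop0.png

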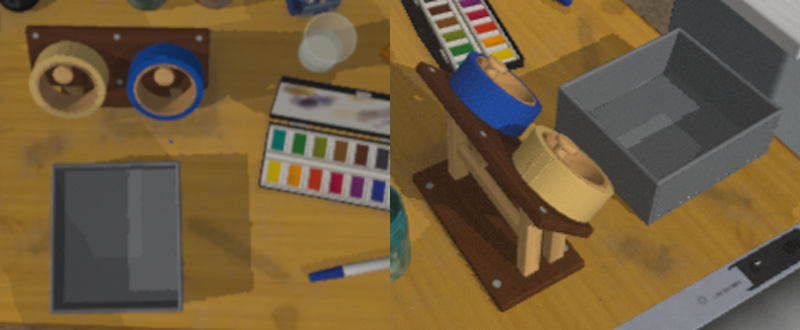

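The pictures show the cream roll on the left peg (top view about 246,233), the blue roll on the right peg (310,235), and the bin in front (rim corners 235,289 to 321,386). The body would come close to the bin's far wall in a lower-end grasp. I'll grip the left side of the ring wall instead, with the tool's y along world y.

```bash
cat >>h.py <<'E'
ST=np.array([.6426,.1918,-.0079]); BIN=np.array([.424,.1935,.03])
DOWN=np.array([[-1,0,0],[0,1,0],[0,0,-1.]]).T
def Rt(tilt): # tool y = stand y, z tilted outward from down
    s,c=np.sin(tilt),np.cos(tilt); z=np.array([s,0,-c]);y=np.array([0,1,0.]);return R.from_euler('z',ST[2])*R.from_matrix(np.c_[np.cross(y,z),y,z])
def gp(h,lift=0): # TCP for side grasp, h above board
    return place(ST,np.array([[0,.06+.041,.13]])+(-.028+lift)*up+h*n)[0]
def inc(p,Rr,p0=None,R0=None):
    s=ctrl.get_state();R0=R0 or R.from_rotvec(s["tool_rot"]);p0=s["position"] if p0 is None else p0
    d=R0.inv().apply(np.array(p)-p0)*1000;w=(R0.inv()*Rr).as_rotvec()
    print("t",d.round(1).tolist(),"w",w.round(3).tolist(),"pos",np.round(s["position"],3).tolist(),"q",np.round(s["joint_positions"],2).tolist(),"time",round(s["time"],2))
E
python3 - <<'E'
from h import *
S=vision.get_image("scene");T=vision.get_image("top")
rim=np.array([[sx*.0925,sy*.0825,.07] for sx,sy in((1,1),(1,-1),(-1,-1),(-1,1))])
px=np.array([[234.7,288.7],[320,288],[321.3,385.3],[236,386.7]])
ps=np.array([[398.5,308],[343.7,244.5],[416.8,208],[476.6,258]])
g=lambda p:np.r_[(proj(T,place(p,rim))-px).ravel(),(proj(S,place(p,rim))-ps).ravel()]
r=least_squares(g,[.4,.1,0],loss="soft_l1");print("bin",r.x.round(4),g(r.x).round(1).tolist())
obs=[(T,.06,[221.1,207.2,272.8,260.]),(T,-.06,[284.3,208.4,336.6,262.4])]
f=lambda p:np.concatenate([bbox(proj(i,place(p,roll(y))))-b for i,y,b in obs])
print("stand top only",least_squares(f,[.6,.1,0]).x.round(4))
for t in(T,S):
  h=__import__("cv2").cvtColor(t["color"],40); m=(h[...,0]>100)&(h[...,0]<130)&(h[...,1]>180)
  m[:200]=0;m[280:]=0;m[:,:270]=0;m[:,345:]=0
  v,u=np.nonzero(m);print("blue seg",u.min(),v.min(),u.max(),v.max())
print(gp(.01),gp(.12))
dn=Rt(0)
s=ctrl.get_state();R0=R.from_rotvec(s["tool_rot"])
for p,ww in(((.45,-.42,.33),.9),((.55,-.1,.36),1.8)):
  inc(p,R.from_euler('z',ww)*R0)
E
```

```text
bin [0.4252 0.1926 0.0424] [0.2, -1.2, -0.3, -1.8, -0.2, 0.7, -3.3, 0.1, 1.8, -5.3, -3.3, -1.4, -2.0, -0.5, 1.3, 0.1]
stand top only [ 0.6426  0.1908 -0.0045]
blue seg 285 209 334 259
blue seg 277 221 331 269
[0.61652867 0.29300912 0.11727208] [0.53874935 0.29362359 0.19505382]
t [292.5, -108.3, -107.4] w [-0.0, 0.0, -0.9] pos [0.207, -0.616, 0.223] q [1.26, 0.32, -0.07, 1.45, 0.02, 1.37, -0.06] time 1.0
t [489.4, -379.7, -137.5] w [-0.0, 0.0, -1.8] pos [0.207, -0.616, 0.223] q [1.26, 0.32, -0.07, 1.45, 0.02, 1.37, -0.06] time 1.0
```

Emit:
jog_arm([
  {"tx": 293, "ty": -108, "tz": -107, "wz": -0.9, "gripper": 0.46},
  {"tx": 293, "ty": -108, "tz": -107, "wz": -0.9, "gripper": 0.46},
  {"tx": 293, "ty": -108, "tz": -107, "wz": -0.9, "gripper": 0.46},
  {"tx": 293, "ty": -108, "tz": -107, "wz": -0.9, "gripper": 0.46},
  {"tx": 293, "ty": -108, "tz": -107, "wz": -0.9, "gripper": 0.46},
])

```text
validation failed for argument at $.in...
```

```bash
python3 -c "
from h import *
inc((.5,-.2,.36),R.from_euler('z',-.6)*Rt(0));inc((.55,.1,.36),Rt(.3))"
```

```text
t [410.1, -300.9, -137.4] w [-0.0, 0.0, -2.209] pos [0.207, -0.616, 0.223] q [1.26, 0.32, -0.07, 1.45, 0.02, 1.37, -0.06] time 1.0
t [553.2, -569.2, -137.5] w [-0.42, -0.07, -2.78] pos [0.207, -0.616, 0.223] q [1.26, 0.32, -0.07, 1.45, 0.02, 1.37, -0.06] time 1.0
```

Emit:
jog_arm([
  {"tx": 293, "ty": -108, "tz": -107, "wx": 0, "wy": 0, "wz": -0.9, "gripper": 0.46},
  {"tx": 293, "ty": -108, "tz": -107, "wx": 0, "wy": 0, "wz": -0.9, "gripper": 0.46},
  {"tx": 293, "ty": -108, "tz": -107, "wx": 0, "wy": 0, "wz": -0.9, "gripper": 0.46},
  {"tx": 293, "ty": -108, "tz": -107, "wx": 0, "wy": 0, "wz": -0.9, "gripper": 0.46},
  {"tx": 293, "ty": -108, "tz": -107, "wx": 0, "wy": 0, "wz": -0.9, "gripper": 0.46},
])

```text
time: 1.42
position: [0.3621, -0.4911, 0.291]
tool_rot: [2.789, 1.444, -0.0]
ft_force: [0.6, -1.0, -0.0]
grip_width: 0.708
grip_force: 0.0
```

```bash
python3 -c "
from h import *
inc((.48,-.2,.36),R.from_euler('z',-.8)*Rt(0));inc((.55,.1,.36),Rt(.3))"
```

```text
t [305.7, -71.6, -69.1] w [0.0, 0.001, -1.378] pos [0.362, -0.491, 0.291] q [1.1, 0.22, -0.25, 1.44, 0.06, 1.48, 0.24] time 1.42
t [591.1, -187.6, -69.3] w [-0.326, -0.17, -2.159] pos [0.362, -0.491, 0.291] q [1.1, 0.22, -0.25, 1.44, 0.06, 1.48, 0.24] time 1.42
```

Emit:
jog_arm([
  {"tx": 306, "ty": -72, "tz": -69, "wx": 0, "wy": 0, "wz": -1.38, "gripper": 0.46},
  {"tx": 306, "ty": -72, "tz": -69, "wx": 0, "wy": 0, "wz": -1.38, "gripper": 0.46},
  {"tx": 306, "ty": -72, "tz": -69, "wx": 0, "wy": 0, "wz": -1.38, "gripper": 0.46},
  {"tx": 306, "ty": -72, "tz": -69, "wx": 0, "wy": 0, "wz": -1.38, "gripper": 0.46},
  {"tx": 306, "ty": -72, "tz": -69, "wx": 0, "wy": 0, "wz": -1.38, "gripper": 0.46},
])

```text
time: 1.83
position: [0.4387, -0.3022, 0.3354]
tool_rot: [2.21, 2.232, -0.001]
ft_force: [0.6, 0.3, 0.7]
grip_width: 0.468
grip_force: 0.0
```

```bash
python3 -c "
from h import *
inc((.5,.1,.36),Rt(.3));inc(gp(.15),Rt(.785))"
```

```text
t [401.6, 65.4, -24.9] w [-0.233, -0.236, -1.54] pos [0.439, -0.302, 0.335] q [0.96, 0.06, -0.43, 1.54, 0.02, 1.55, 0.54] time 1.83
t [595.3, 84.9, 118.7] w [-0.607, -0.617, -1.465] pos [0.439, -0.302, 0.335] q [0.96, 0.06, -0.43, 1.54, 0.02, 1.55, 0.54] time 1.83
```

Emit:
jog_arm([
  {"tx": 402, "ty": 65, "tz": -25, "wx": -0.23, "wy": -0.24, "wz": -1.54, "gripper": 0.46},
  {"tx": 402, "ty": 65, "tz": -25, "wx": -0.23, "wy": -0.24, "wz": -1.54, "gripper": 0.46},
  {"tx": 402, "ty": 65, "tz": -25, "wx": -0.23, "wy": -0.24, "wz": -1.54, "gripper": 0.46},
  {"tx": 402, "ty": 65, "tz": -25, "wx": -0.23, "wy": -0.24, "wz": -1.54, "gripper": 0.46},
  {"tx": 402, "ty": 65, "tz": -25, "wx": -0.23, "wy": -0.24, "wz": -1.54, "gripper": 0.46},
])

```text
time: 2.25
position: [0.4706, -0.0964, 0.3479]
tool_rot: [1.374, 2.677, -0.005]
ft_force: [1.4, 0.7, -0.4]
grip_width: 0.462
grip_force: 0.0
```

```bash
python3 -c "
from h import *
inc((.5,.2,.34),Rt(.5));inc(gp(.15),Rt(.785))"
```

```text
t [223.7, 196.7, -7.4] w [-0.236, -0.326, -0.913] pos [0.471, -0.096, 0.348] q [0.8, -0.18, -0.59, 1.72, -0.06, 1.45, 0.84] time 2.25
t [304.2, 258.6, 111.3] w [-0.367, -0.589, -0.88] pos [0.471, -0.096, 0.348] q [0.8, -0.18, -0.59, 1.72, -0.06, 1.45, 0.84] time 2.25
```

Emit:
jog_arm([
  {"tx": 264, "ty": 228, "tz": 20, "wx": -0.3, "wy": -0.46, "wz": -0.9, "gripper": 0.46},
  {"tx": 264, "ty": 228, "tz": 20, "wx": -0.3, "wy": -0.46, "wz": -0.9, "gripper": 0.46},
  {"tx": 264, "ty": 228, "tz": 20, "wx": -0.3, "wy": -0.46, "wz": -0.9, "gripper": 0.46},
  {"tx": 264, "ty": 228, "tz": 20, "wx": -0.3, "wy": -0.46, "wz": -0.9, "gripper": 0.46},
  {"tx": 264, "ty": 228, "tz": 20, "wx": -0.3, "wy": -0.46, "wz": -0.9, "gripper": 0.46},
])

```text
time: 2.67
position: [0.4824, 0.0235, 0.337]
tool_rot: [0.874, 2.677, -0.016]
ft_force: [0.6, -0.5, 0.6]
grip_width: 0.46
grip_force: 0.0
```

```bash
python3 -c "
from h import *
inc(gp(.15),Rt(.785))"
```

```text
t [165.2, 229.1, 95.4] w [-0.246, -0.429, -0.569] pos [0.482, 0.023, 0.337] q [0.22, -0.3, -0.35, 1.88, 0.05, 1.26, 0.8] time 2.67
```

Emit:
jog_arm([
  {"tx": 165, "ty": 229, "tz": 95, "wx": -0.25, "wy": -0.43, "wz": -0.57, "gripper": 0.46},
  {"tx": 165, "ty": 229, "tz": 95, "wx": -0.25, "wy": -0.43, "wz": -0.57, "gripper": 0.46},
  {"tx": 165, "ty": 229, "tz": 95, "wx": -0.25, "wy": -0.43, "wz": -0.57, "gripper": 0.46},
  {"tx": 165, "ty": 229, "tz": 95, "wx": -0.25, "wy": -0.43, "wz": -0.57, "gripper": 0.46},
  {"tx": 165, "ty": 229, "tz": 95, "wx": -0.25, "wy": -0.43, "wz": -0.57, "gripper": 0.46},
])

```text
time: 3.08
position: [0.5099, 0.1675, 0.2749]
tool_rot: [0.336, 2.513, -0.009]
ft_force: [0.3, 0.1, -0.1]
grip_width: 0.461
grip_force: 0.0
```

```bash
python3 -c "
from h import *
inc(gp(.12),Rt(.785))"
```

```text
t [52.3, 123.5, 71.5] w [-0.098, -0.173, -0.226] pos [0.51, 0.168, 0.275] q [-0.39, -0.3, -0.21, 2.1, 0.43, 0.92, 0.5] time 3.08
```

Emit:
jog_arm([
  {"tx": 52, "ty": 123, "tz": 71, "wx": -0.1, "wy": -0.17, "wz": -0.23, "gripper": 0.46},
  {"tx": 52, "ty": 123, "tz": 71, "wx": -0.1, "wy": -0.17, "wz": -0.23, "gripper": 0.46},
  {"tx": 52, "ty": 123, "tz": 71, "wx": -0.1, "wy": -0.17, "wz": -0.23, "gripper": 0.46},
  {"tx": 52, "ty": 123, "tz": 71, "wx": -0.1, "wy": -0.17, "wz": -0.23, "gripper": 0.46},
  {"tx": 52, "ty": 123, "tz": 71, "wx": -0.1, "wy": -0.17, "wz": -0.23, "gripper": 0.46},
])

```text
time: 3.5
position: [0.5369, 0.2927, 0.1901]
tool_rot: [0.004, 2.37, -0.007]
ft_force: [-0.8, 0.3, 0.6]
grip_width: 0.462
grip_force: 0.0
```

```bash
python3 - <<'E'
from h import *
import cv2
inc(gp(.05),Rt(.785));inc(gp(.01),Rt(.785))
S=vision.get_image("scene");T=vision.get_image("top")
cv2.imwrite("pics/c1.png",np.hstack([cv2.resize(T["color"][160:360,180:380],(400,400)),cv2.resize(S["color"][170:370,240:440],(400,400))]))
E
```

```text
t [-5.7, 1.0, 67.8] w [-0.001, -0.013, 0.005] pos [0.537, 0.293, 0.19] q [-0.38, -0.07, -0.48, 2.17, 0.91, 0.7, 0.08] time 3.5
t [-6.3, 1.0, 107.8] w [-0.001, -0.013, 0.005] pos [0.537, 0.293, 0.19] q [-0.38, -0.07, -0.48, 2.17, 0.91, 0.7, 0.08] time 3.5
```

View pics/c1.png

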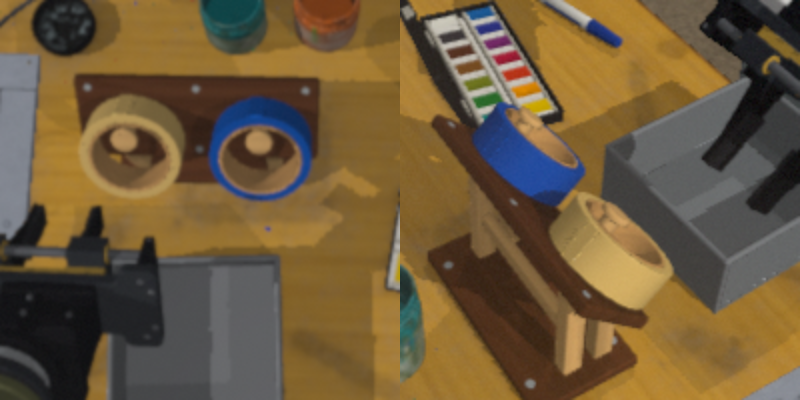

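Fingers are open in front of the stand's left side. In the top crop their tips are at about (40,208) and (97,210), straddling the column of the cream roll's left wall. Advancing.

Emit:
jog_arm([
  {"tx": -6, "ty": 1, "tz": 20, "wx": 0, "wy": -0.013, "wz": 0.005, "gripper": 0.46},
  {"tx": -6, "ty": 1, "tz": 40, "wx": 0, "wy": -0.013, "wz": 0.005, "gripper": 0.46},
  {"tx": -6, "ty": 1, "tz": 58, "wx": 0, "wy": -0.013, "wz": 0.005, "gripper": 0.46},
  {"tx": -6, "ty": 1, "tz": 68, "wx": 0, "wy": -0.013, "wz": 0.005, "gripper": 0.46},
  {"tx": -6, "ty": 1, "tz": 68, "wx": 0, "wy": -0.013, "wz": 0.005, "gripper": 0.46},
])

```text
time: 4.02
position: [0.5925, 0.2853, 0.1499]
tool_rot: [0.025, 2.352, -0.011]
ft_force: [-1.1, -1.3, -0.4]
grip_width: 0.46
grip_force: 0.0
```

```bash
python3 - <<'E'
from h import *
import cv2
inc(gp(.01),Rt(.785))
S=vision.get_image("scene");T=vision.get_image("top")
cv2.imwrite("pics/c2.png",np.hstack([cv2.resize(T["color"][190:290,200:300],(400,400)),cv2.resize(S["color"][240:340,290:390],(400,400))]))
E
```

```text
t [6.4, 8.2, 39.9] w [-0.01, 0.005, -0.009] pos [0.593, 0.285, 0.15] q [-0.35, 0.08, -0.44, 2.14, 1.12, 0.64, -0.08] time 4.02
```

View pics/c2.png

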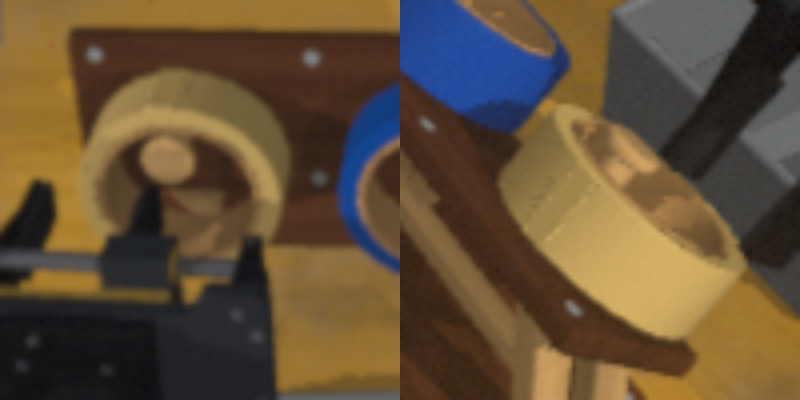

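The left finger (40,190) and right finger (150,190) straddle the ring's left wall at about x=95. The position is off by a few mm, so I'll correct while advancing.

Emit:
jog_arm([
  {"tx": 6, "ty": 8, "tz": 0, "wx": -0.01, "wy": 0.005, "wz": -0.009, "gripper": 0.46},
  {"tx": 6, "ty": 8, "tz": 0, "wx": -0.01, "wy": 0.005, "wz": -0.009, "gripper": 0.46},
  {"tx": 6, "ty": 8, "tz": 6, "wx": -0.01, "wy": 0.005, "wz": -0.009, "gripper": 0.46},
  {"tx": 6, "ty": 8, "tz": 12, "wx": -0.01, "wy": 0.005, "wz": -0.009, "gripper": 0.46},
  {"tx": 6, "ty": 8, "tz": 15, "wx": -0.01, "wy": 0.005, "wz": -0.009, "gripper": 0.46},
])

```text
time: 4.53
position: [0.5982, 0.2959, 0.1351]
tool_rot: [0.004, 2.356, -0.001]
ft_force: [-0.1, 0.2, 0.2]
grip_width: 0.459
grip_force: 0.0
```

```bash
python3 -c "
from h import *
inc(gp(.01),Rt(.785));print(ctrl.get_state()['qd'])"
```

```text
t [-0.4, -2.8, 25.6] w [0.004, 0.0, 0.003] pos [0.598, 0.296, 0.135] q [-0.35, 0.12, -0.44, 2.13, 1.17, 0.63, -0.11] time 4.53
[ 0.00672673  0.08525175  0.02751585 -0.01985857  0.09356843 -0.02094483
 -0.0640392 ]
```

Emit:
jog_arm([
  {"tx": 0, "ty": -3, "tz": 8, "wx": 0, "wy": 0, "wz": 0, "gripper": 0.46},
  {"tx": 0, "ty": -3, "tz": 16, "wx": 0, "wy": 0, "wz": 0, "gripper": 0.46},
  {"tx": 0, "ty": -3, "tz": 24, "wx": 0, "wy": 0, "wz": 0, "gripper": 0.46},
  {"tx": 0, "ty": -3, "tz": 25, "wx": 0, "wy": 0, "wz": 0, "gripper": 0.46},
  {"tx": 0, "ty": -3, "tz": 25, "wx": 0, "wy": 0, "wz": 0, "gripper": 0.46},
])

```text
time: 4.95
position: [0.6155, 0.2927, 0.1166]
tool_rot: [0.004, 2.358, -0.001]
ft_force: [0.2, -1.0, -0.5]
grip_width: 0.461
grip_force: 0.0
```

```bash
python3 -c "
from h import *
inc(gp(.01),Rt(.785));print(ctrl.get_state()['ft_force'])"
```

```text
t [-1.2, 0.3, 0.2] w [0.003, -0.001, 0.003] pos [0.616, 0.293, 0.117] q [-0.35, 0.18, -0.42, 2.12, 1.25, 0.61, -0.16] time 4.95
[ 0.2463038  -0.9901717  -0.49807235]
```

Close gently.

Emit:
jog_arm([
  {"tx": 0, "ty": 0, "tz": 0, "wx": 0, "wy": 0, "wz": 0, "gripper": 0.2},
  {"tx": 0, "ty": 0, "tz": 0, "wx": 0, "wy": 0, "wz": 0, "gripper": 0.1},
  {"tx": 0, "ty": 0, "tz": 0, "wx": 0, "wy": 0, "wz": 0, "gripper": 0},
  {"tx": 0, "ty": 0, "tz": 0, "wx": 0, "wy": 0, "wz": 0, "gripper": 0},
  {"tx": 0, "ty": 0, "tz": 0, "wx": 0, "wy": 0, "wz": 0, "gripper": 0},
], grip_force=25)

```text
time: 5.37
position: [0.6154, 0.2934, 0.1182]
tool_rot: [0.004, 2.356, 0.0]
ft_force: [-0.1, 0.7, -0.1]
grip_width: 0.165
grip_force: 0.0
```

Emit:
jog_arm([
  {"tx": 0, "ty": 0, "tz": 0, "wx": 0, "wy": 0, "wz": 0, "gripper": 0},
  {"tx": 0, "ty": 0, "tz": 0, "wx": 0, "wy": 0, "wz": 0, "gripper": 0},
  {"tx": -2, "ty": 0, "tz": 0, "wx": 0, "wy": 0, "wz": 0, "gripper": 0},
  {"tx": -4, "ty": 0, "tz": 0, "wx": 0, "wy": 0, "wz": 0, "gripper": 0},
  {"tx": -6, "ty": 0, "tz": 0, "wx": 0, "wy": 0, "wz": 0, "gripper": 0},
], grip_force=35)

```text
time: 5.78
position: [0.6176, 0.2937, 0.1204]
tool_rot: [0.003, 2.36, 0.0]
ft_force: [-8.0, -0.8, 1.5]
grip_width: 0.126
grip_force: 34.8
```

Emit:
jog_arm([
  {"tx": -3, "ty": 0, "tz": 0, "wx": 0, "wy": 0, "wz": 0, "gripper": 0},
  {"tx": -7, "ty": 0, "tz": 0, "wx": 0, "wy": 0, "wz": 0, "gripper": 0},
  {"tx": -11, "ty": 0, "tz": 0, "wx": 0, "wy": 0, "wz": 0, "gripper": 0},
  {"tx": -15, "ty": 0, "tz": 0, "wx": 0, "wy": 0, "wz": 0, "gripper": 0},
  {"tx": -18, "ty": 0, "tz": 0, "wx": 0, "wy": 0, "wz": 0, "gripper": 0},
])

```text
time: 6.2
position: [0.6306, 0.2937, 0.1334]
tool_rot: [0.003, 2.359, 0.0]
ft_force: [-8.2, -1.2, 0.7]
grip_width: 0.131
grip_force: 34.8
```

```bash
python3 - <<'E'
from h import *
import cv2
inc(gp(.01,.022),Rt(.785));print(np.round(ctrl.get_state()['ft_force'],1))
S=vision.get_image("scene");T=vision.get_image("top")
cv2.imwrite("pics/c3.png",np.hstack([cv2.resize(T["color"][190:290,200:300],(400,400)),cv2.resize(S["color"][230:330,290:390],(400,400))]))
E
```

```text
t [-0.7, -0.8, 1.5] w [0.005, -0.003, 0.003] pos [0.631, 0.294, 0.133] q [-0.33, 0.17, -0.42, 2.08, 1.19, 0.6, -0.08] time 6.2
[-8.2 -1.2  0.7]
```

View pics/c3.png

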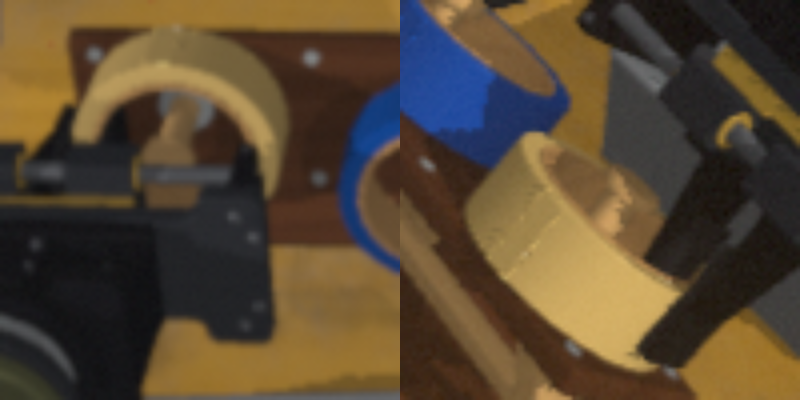

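The roll is gripped and raised: the peg now shows free in mid-bore at crop (180,120). Draw it off along the peg.

Emit:
jog_arm([
  {"tx": -1, "ty": 0, "tz": -6, "wx": 0, "wy": 0, "wz": 0, "gripper": 0},
  {"tx": -1, "ty": 0, "tz": -16, "wx": 0, "wy": 0, "wz": 0, "gripper": 0},
  {"tx": -1, "ty": 0, "tz": -28, "wx": 0, "wy": 0, "wz": 0, "gripper": 0},
  {"tx": -1, "ty": 0, "tz": -40, "wx": 0, "wy": 0, "wz": 0, "gripper": 0},
  {"tx": -1, "ty": 0, "tz": -52, "wx": 0, "wy": 0, "wz": 0, "gripper": 0},
])

```text
time: 6.72
position: [0.5957, 0.2928, 0.1725]
tool_rot: [0.004, 2.357, -0.001]
ft_force: [0.1, 0.3, -1.1]
grip_width: 0.128
grip_force: 34.8
```

Emit:
jog_arm([
  {"tx": 0, "ty": 0, "tz": -12, "wx": 0, "wy": 0, "wz": 0, "gripper": 0},
  {"tx": 0, "ty": 0, "tz": -26, "wx": 0, "wy": 0, "wz": 0, "gripper": 0},
  {"tx": 0, "ty": 0, "tz": -42, "wx": 0, "wy": 0, "wz": 0, "gripper": 0},
  {"tx": 0, "ty": 0, "tz": -58, "wx": 0, "wy": 0, "wz": 0, "gripper": 0},
  {"tx": 0, "ty": 0, "tz": -72, "wx": 0, "wy": 0, "wz": 0, "gripper": 0},
])

```text
time: 7.13
position: [0.5445, 0.2931, 0.2239]
tool_rot: [0.004, 2.357, -0.0]
ft_force: [-0.0, -0.3, -1.3]
grip_width: 0.127
grip_force: 34.8
```

```bash
python3 - <<'E'
from h import *
import cv2
Rb=R.from_euler('z',BIN[2])*R.from_euler('z',-ST[2])*Rt(0)
t=BIN[:2]+[0,.040]
for z in(.22,.10,.0165): inc([*t,z],Rb)
print(np.round(ctrl.get_state()['ft_force'],1))
S=vision.get_image("scene");T=vision.get_image("top")
cv2.imwrite("pics/c4.png",np.hstack([cv2.resize(T["color"][180:380,180:380],(400,400)),cv2.resize(S["color"][150:350,270:470],(400,400))]))
E
```

```text
t [87.8, -60.0, -82.4] w [-0.012, 0.785, -0.032] pos [0.545, 0.293, 0.224] q [-0.35, -0.1, -0.49, 2.13, 0.84, 0.72, 0.18] time 7.13
t [172.6, -60.1, 2.5] w [-0.012, 0.785, -0.032] pos [0.545, 0.293, 0.224] q [-0.35, -0.1, -0.49, 2.13, 0.84, 0.72, 0.18] time 7.13
t [231.7, -60.2, 61.6] w [-0.012, 0.785, -0.032] pos [0.545, 0.293, 0.224] q [-0.35, -0.1, -0.49, 2.13, 0.84, 0.72, 0.18] time 7.13
[-0.  -0.3 -1.3]
```

View pics/c4.png

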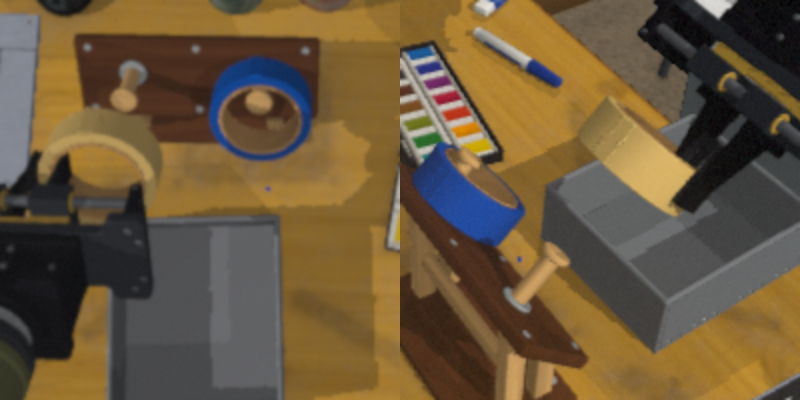

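The roll is off the peg and held in the fingers, with the bare peg at crop (125,90) and the blue roll still hanging. Carry it over the bin and turn the tool straight down.

Emit:
jog_arm([
  {"tx": 15, "ty": -10, "tz": -12, "wx": -0.002, "wy": 0.12, "wz": -0.005, "gripper": 0},
  {"tx": 30, "ty": -20, "tz": -24, "wx": -0.004, "wy": 0.24, "wz": -0.01, "gripper": 0},
  {"tx": 45, "ty": -30, "tz": -36, "wx": -0.006, "wy": 0.36, "wz": -0.015, "gripper": 0},
  {"tx": 60, "ty": -40, "tz": -48, "wx": -0.008, "wy": 0.48, "wz": -0.02, "gripper": 0},
  {"tx": 75, "ty": -50, "tz": -58, "wx": -0.01, "wy": 0.6, "wz": -0.025, "gripper": 0},
])

```text
time: 7.65
position: [0.4504, 0.2435, 0.2124]
tool_rot: [-0.035, 2.932, 0.004]
ft_force: [1.9, -1.5, -2.5]
grip_width: 0.128
grip_force: 34.8
```

```bash
cat >>h.py <<'E'
Rb=R.from_euler('z',BIN[2])*R.from_euler('z',-ST[2])*Rt(0)
TB=BIN[:2]+[0,.040]
E
python3 - <<'E'
from h import *
for z in(.2,.14,.05): inc([*TB,z],Rb)
E
```

```text
t [28.6, -9.4, 6.6] w [-0.001, 0.21, -0.006] pos [0.45, 0.243, 0.212] q [-0.35, -0.1, -0.26, 1.95, 0.1, 1.12, 0.94] time 7.65
t [41.1, -9.4, 65.3] w [-0.001, 0.21, -0.006] pos [0.45, 0.243, 0.212] q [-0.35, -0.1, -0.26, 1.95, 0.1, 1.12, 0.94] time 7.65
t [59.8, -9.4, 153.3] w [-0.001, 0.21, -0.006] pos [0.45, 0.243, 0.212] q [-0.35, -0.1, -0.26, 1.95, 0.1, 1.12, 0.94] time 7.65
```

Emit:
jog_arm([
  {"tx": 15, "ty": -5, "tz": 5, "wx": 0, "wy": 0.11, "wz": -0.003, "gripper": 0},
  {"tx": 30, "ty": -9, "tz": 13, "wx": 0, "wy": 0.21, "wz": -0.006, "gripper": 0},
  {"tx": 34, "ty": -9, "tz": 32, "wx": 0, "wy": 0.21, "wz": -0.006, "gripper": 0},
  {"tx": 38, "ty": -9, "tz": 52, "wx": 0, "wy": 0.21, "wz": -0.006, "gripper": 0},
  {"tx": 41, "ty": -9, "tz": 65, "wx": 0, "wy": 0.21, "wz": -0.006, "gripper": 0},
])

```text
time: 8.07
position: [0.425, 0.2324, 0.1363]
tool_rot: [-0.042, 3.14, -0.007]
ft_force: [-0.3, -0.8, -0.7]
grip_width: 0.125
grip_force: 34.8
```

```bash
python3 - <<'E'
from h import *
import cv2
for z in(.05,.02): inc([*TB,z],Rb)
T=vision.get_image("top");S=vision.get_image("scene")
cv2.imwrite("pics/c5.png",np.hstack([cv2.resize(T["color"][250:410,190:350],(400,400)),cv2.resize(S["color"][150:350,320:520],(400,400))]))
E
```

```text
t [1.1, 1.5, 86.3] w [-0.004, 0.001, -0.003] pos [0.425, 0.232, 0.136] q [-0.34, 0.04, -0.23, 1.95, 0.02, 1.15, 1.03] time 8.07
t [1.1, 1.6, 116.3] w [-0.004, 0.001, -0.003] pos [0.425, 0.232, 0.136] q [-0.34, 0.04, -0.23, 1.95, 0.02, 1.15, 1.03] time 8.07
```

View pics/c5.png

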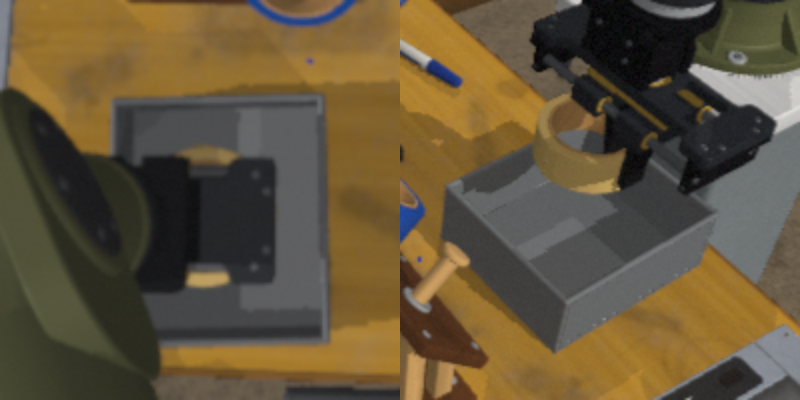

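The roll is held level over the bin, centred at crop (208,218) against a bin spanning 112–327. Lower it.

Emit:
jog_arm([
  {"tx": 1, "ty": 1, "tz": 20, "wx": 0, "wy": 0, "wz": 0, "gripper": 0},
  {"tx": 1, "ty": 1, "tz": 42, "wx": 0, "wy": 0, "wz": 0, "gripper": 0},
  {"tx": 1, "ty": 1, "tz": 64, "wx": 0, "wy": 0, "wz": 0, "gripper": 0},
  {"tx": 1, "ty": 1, "tz": 82, "wx": 0, "wy": 0, "wz": 0, "gripper": 0},
  {"tx": 1, "ty": 1, "tz": 92, "wx": 0, "wy": 0, "wz": 0, "gripper": 0},
])

```text
time: 8.58
position: [0.4241, 0.2339, 0.0456]
tool_rot: [-0.044, 3.139, -0.006]
ft_force: [-0.4, 0.5, -1.6]
grip_width: 0.127
grip_force: 34.8
```

Emit:
jog_arm([
  {"tx": 0, "ty": 0, "tz": 4, "wx": 0, "wy": 0, "wz": 0, "gripper": 0},
  {"tx": 0, "ty": 0, "tz": 8, "wx": 0, "wy": 0, "wz": 0, "gripper": 0},
  {"tx": 0, "ty": 0, "tz": 12, "wx": 0, "wy": 0, "wz": 0, "gripper": 0},
  {"tx": 0, "ty": 0, "tz": 15, "wx": 0, "wy": 0, "wz": 0, "gripper": 0},
  {"tx": 0, "ty": 0, "tz": 17, "wx": 0, "wy": 0, "wz": 0, "gripper": 0},
])

```text
time: 9.0
position: [0.4251, 0.2349, 0.0304]
tool_rot: [-0.044, 3.136, -0.003]
ft_force: [-0.8, -0.0, -0.8]
grip_width: 0.124
grip_force: 34.8
```

Emit:
jog_arm([
  {"tx": 0, "ty": 0, "tz": 2, "wx": 0, "wy": 0, "wz": 0, "gripper": 0},
  {"tx": 0, "ty": 0, "tz": 4, "wx": 0, "wy": 0, "wz": 0, "gripper": 0},
  {"tx": 0, "ty": 0, "tz": 6, "wx": 0, "wy": 0, "wz": 0, "gripper": 0},
  {"tx": 0, "ty": 0, "tz": 8, "wx": 0, "wy": 0, "wz": 0, "gripper": 0},
  {"tx": 0, "ty": 0, "tz": 9, "wx": 0, "wy": 0, "wz": 0, "gripper": 0},
])

```text
time: 9.42
position: [0.4245, 0.2345, 0.0207]
tool_rot: [-0.044, 3.138, -0.004]
ft_force: [0.2, -0.0, -2.1]
grip_width: 0.121
grip_force: 34.8
```

Emit:
jog_arm([
  {"tx": 0, "ty": 0, "tz": 1, "wx": 0, "wy": 0, "wz": 0, "gripper": 0},
  {"tx": 0, "ty": 0, "tz": 2, "wx": 0, "wy": 0, "wz": 0, "gripper": 0},
  {"tx": 0, "ty": 0, "tz": 3, "wx": 0, "wy": 0, "wz": 0, "gripper": 0},
  {"tx": 0, "ty": 0, "tz": 4, "wx": 0, "wy": 0, "wz": 0, "gripper": 0},
  {"tx": 0, "ty": 0, "tz": 4, "wx": 0, "wy": 0, "wz": 0, "gripper": 0},
])

```text
time: 9.83
position: [0.4245, 0.2345, 0.0168]
tool_rot: [-0.044, 3.138, -0.004]
ft_force: [-0.2, -0.0, -1.2]
grip_width: 0.124
grip_force: 34.8
```

Emit:
jog_arm([
  {"tx": 0, "ty": 0, "tz": 1, "wx": 0, "wy": 0, "wz": 0, "gripper": 0},
  {"tx": 0, "ty": 0, "tz": 1.5, "wx": 0, "wy": 0, "wz": 0, "gripper": 0},
  {"tx": 0, "ty": 0, "tz": 2, "wx": 0, "wy": 0, "wz": 0, "gripper": 0},
  {"tx": 0, "ty": 0, "tz": 2, "wx": 0, "wy": 0, "wz": 0, "gripper": 0},
  {"tx": 0, "ty": 0, "tz": 2, "wx": 0, "wy": 0, "wz": 0, "gripper": 0},
])

```text
time: 10.25
position: [0.4248, 0.2347, 0.0159]
tool_rot: [-0.044, 3.137, -0.004]
ft_force: [-1.9, -1.9, 6.6]
grip_width: 0.126
grip_force: 34.8
```

Contact at about 7 N. Release gently and retract.

Emit:
jog_arm([
  {"tx": 0, "ty": 0, "tz": 1, "wx": 0, "wy": 0, "wz": 0, "gripper": 0.15},
  {"tx": 0, "ty": 0, "tz": 1, "wx": 0, "wy": 0, "wz": 0, "gripper": 0.2},
  {"tx": 0, "ty": 0, "tz": 1, "wx": 0, "wy": 0, "wz": 0, "gripper": 0.25},
  {"tx": 0, "ty": 0, "tz": 1, "wx": 0, "wy": 0, "wz": 0, "gripper": 0.25},
  {"tx": 0, "ty": 0, "tz": 1, "wx": 0, "wy": 0, "wz": 0, "gripper": 0.25},
])

```text
time: 10.67
position: [0.4246, 0.2346, 0.0139]
tool_rot: [-0.044, 3.138, -0.004]
ft_force: [0.3, 0.4, -0.3]
grip_width: 0.238
grip_force: 0.0
```

Emit:
jog_arm([
  {"tx": 0, "ty": 0, "tz": 0, "wx": 0, "wy": 0, "wz": 0, "gripper": 0.25},
  {"tx": 0, "ty": 0, "tz": -3, "wx": 0, "wy": 0, "wz": 0, "gripper": 0.25},
  {"tx": 0, "ty": 0, "tz": -7, "wx": 0, "wy": 0, "wz": 0, "gripper": 0.25},
  {"tx": 0, "ty": 0, "tz": -12, "wx": 0, "wy": 0, "wz": 0, "gripper": 0.25},
  {"tx": 0, "ty": 0, "tz": -18, "wx": 0, "wy": 0, "wz": 0, "gripper": 0.25},
])

```text
time: 11.08
position: [0.4245, 0.2346, 0.0325]
tool_rot: [-0.044, 3.138, -0.004]
ft_force: [-0.6, 0.3, 0.3]
grip_width: 0.255
grip_force: 0.0
```

Emit:
jog_arm([
  {"tx": 0, "ty": 0, "tz": -15, "wx": 0, "wy": 0, "wz": 0, "gripper": 0.25},
  {"tx": 0, "ty": 0, "tz": -40, "wx": 0, "wy": 0, "wz": 0, "gripper": 0.25},
  {"tx": 0, "ty": 0, "tz": -70, "wx": 0, "wy": 0, "wz": 0, "gripper": 0.25},
  {"tx": 0, "ty": 0, "tz": -100, "wx": 0, "wy": 0, "wz": 0, "gripper": 0.25},
  {"tx": 0, "ty": 0, "tz": -120, "wx": 0, "wy": 0, "wz": 0, "gripper": 0.25},
])

```text
time: 11.5
position: [0.4251, 0.2355, 0.1556]
tool_rot: [-0.044, 3.134, -0.001]
ft_force: [0.8, -0.4, -0.5]
grip_width: 0.248
grip_force: 0.0
```

```bash
python3 - <<'E'
from h import *
import cv2
T=vision.get_image("top");S=vision.get_image("scene")
cv2.imwrite("pics/c6.png",np.hstack([cv2.resize(T["color"][190:410,190:410],(400,400)),cv2.resize(S["color"][150:350,320:520],(400,400))]))
E
```

```text
(no output)
```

View pics/c6.png

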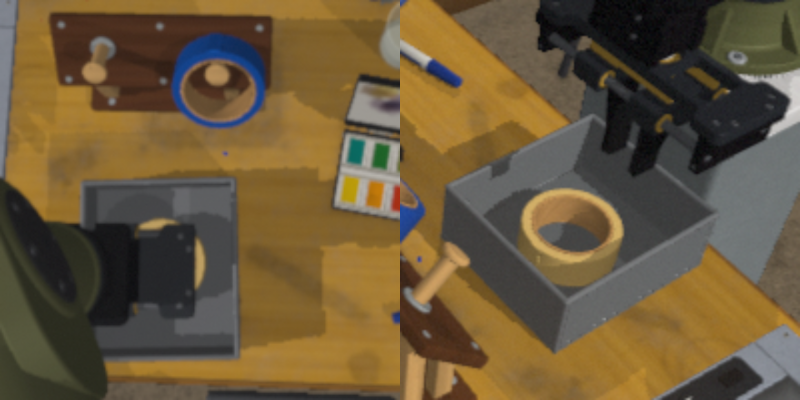

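The cream roll lies flat in the bin, at about crop (572,230) in the scene view. The blue roll still hangs and the gripper is clear.

```bash
python3 -c "
from bench import ctrl
print(ctrl.close_job())"
```

```text
the job is handed in; nothing more can be done
None
```

The cream roll is off its peg and lies flat on the bin's floor, released, and the job is handed in; the blue roll still hangs on its peg, nothing came near the jars or tumbler, and no verdict was returned.

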